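# Slide the pastry mould under its spring-closed cover

## Robot

A 6-joint arm with a two-finger parallel gripper is mounted at the origin on the work surface. World frame = base frame: x ahead of the robot, y to its left, z up, the work surface at z = 0. Lengths are in m, angles in degrees, forces in N, time in s.
With the tool pointing down it reaches from about 0.375 to 0.9 m from the base axis. Payload 3.1 kg.
Tool frame: the origin (TCP) lies at the very end of the fingers, on their centre line; the grasp point (between the pads) lies 19 mm behind it; z points along the fingers, y is the line along which they close (so a half turn about z gives the same grasp; the last joint's range is limited). The gripper opens to 87 mm and grips with 3 to 60 N. Pads are 19 mm wide; open, the fingers measure 117 mm over their backs; the gripper's body (75 mm by 190 mm) begins 51 mm behind the grasp point.
Start: joints at [58.184, 30.224, 82.088, -0, 67.689, -10.227], TCP at [0.23, 0.581, 0.223] pointing down, gripper open.
Joint ranges: [-176.69, 176.69], [-43.24, 126.21], [12.49, 139.97], [-82, 262], [0, 151.66], [-163.58, 163.58]. Speed limits (degrees/s): [159.86, 159.86, 180, 180, 180, 180].

## Interface

Orientations are given as a 3x3 rotation matrix whose columns are the frame's x, y, z axes.
In Python, from rig import bot, imaging gives the robot as it stands.
- The arm moves only by the tool drive_tool, never from a script. Its argument "deltas" is text: rows parted by semicolons, each of 5 numbers parted by spaces: the finger opening in mm, from 0 to 87, then the shift along the world's x, y, z in mm, then the turn about the world's z in rad. In form: jaw dx dy dz twist; .... A call has 1 to 12 rows; each row is the pose to reach, as a shift and turn from the pose commanded when the call began; what a row does not reach only later rows make up. A row lasts 1/10 s, in which the tool goes at most 50 mm and 8.59 degrees, less where a joint would pass 70% of its speed; a pose out of reach is approached as far as the arm can. A call with a gripper value outside its range is refused whole. The fingers move at their own pace and stop on an object; the grip force is fixed at half the most. Time passes only in rows, so rows that repeat a pose let the fingers close. It gives the time, the measured TCP pose, the force, the opening and the grip force at its end, in the units of the state.
- bot.read_state(): the state, without advancing time (a new reading comes with each control period).
- imaging.capture(name): name is "scene" or "side" or "wrist"; returns the picture (400x640x3 uint8, red, green, blue); there is no depth.
- imaging.camera_model(name): a dict with "fx", "fy", "cx", "cy" (pixels), "dist" ([k1, k2, p1, p2, k3] as OpenCV has them; the pictures are not rectified), "T" (4x4, takes a point from camera to world coordinates). Camera axes: x right, y down, z forward; pixel columns grow to the right and rows downward; lengths in m; the calibration is good to about 2 mm. A picture is of the moment at which its call begins: read the wrist's pose just before it. camera_model takes no time and is no camera call; for the wrist camera it gives the pose at the moment of the call.
- bot.hand_in(): hands the job in; it is judged then, once.
The state is a dict: "time_s": time; "joint_positions": joint angles; "qvel": joint speeds; "tau": joint torques, N m; "position": TCP position; "tcp_rot": TCP orientation; "force": force on the tool from outside, world axes, zero at the start; "moment": the same for the moment, N m; "opening": opening from 0.0 (shut) to 1.0 (fully open); "grasp_force": force on a finger pad.
Only numpy, scipy, OpenCV 4.12 (cv2) and the standard library are available. Lean on these libraries where they do the work, as an engineer would, in place of code of your own. Each camera call takes 0.05 s, during which the arm holds its last target. There are 200 camera calls.

## Task

Put the wooden pastry mould away in its rest: with one fingertip press the green thumb bar down and keep it down, so that the spring-closed cover stays up clear of the mould, while the other fingertip pushes the mould by the end of its handle in under the cover until it is home against the back stop. Then take the fingers away so that the cover shuts over the mould. The mould is only pushed along the table, never lifted, and the cover must not come down on it on the way; leave the other things where they stand.

Things in the scene. Friction and masses are not known exactly. Their poses are not given: they have to be found in the camera images.
- rest: Steel rest fixed to the table, open towards the robot. Origin on the table below the cover's hinge line, at the mouth; +x is the push direction (in), +y left, z up. Hinge line along x at y = 0, z = 30 mm; its tube and posts fill y = -12 to 5 mm up to z = 35 mm, x = -213 to 90 mm. The cover's roof spans x = 0 to 88 mm: top at z = 49 mm shut, outer edge up to 83 mm when open.
- cover (a joint): Hinge angle (rad) of the sprung cover: 0 shut, grows as it opens, stop at 0.55. Clear roof, green lip over the mouth (rest x = 0 to 5 mm) hanging, when shut, to 26 mm above the table: it blocks the mould's block, not its neck. The lip just clears the block at 0.28; 0.35 to 0.5 gives room. Spring and weight shut it when the bar is let go; 3 to 5 N on the bar's middle line holds it at 0.4.
- mouth (a point): Middle of the mouth, on the table (rest x = 0, y = -42 mm). Lane for the mould: 60 mm wide, y = -12 to -72 mm of the rest, on the bare table; nothing above it before the mouth. Inner rail 22 mm high from x = -213 mm, outer rail 40 mm high from x = -100 mm, with a flared lead-in back to x = -142 mm. Face of the back stop at x = 84 mm.
- bar_mid (a point): Middle of the top face of the green thumb bar, a plate 195 x 40 mm (rest x = -215 to -20 mm) turning with the cover. Shut, this point is at rest x = -117.5, y = 27, z = 24 mm and the plate slopes up away from the hinge by 0.2 rad. It can be pressed anywhere along its length and a fingertip can slide along it. At a cover angle of 0.4 rad this point is about 14 mm above the table.
- mould: Wooden mould lying in the lane, carved face up, handle to the robot, about 0.2 kg. Origin: underside, middle of the block; +x to its front. Block 70 x 56 x 34 mm high; neck 24 mm wide, 20 mm high; handle end (pommel) 20 x 30 mm, 32 mm high, end face at x = -97 mm. Home: origin at rest x = 49 mm, end face at rest x = -48 mm, outside the mouth. Starts with its front 20 to 50 mm short of the mouth.
- mould_front (a point): Middle of the lower front edge of the mould's block (mould x = 35 mm, on the table).
- mould_end (a point): Middle of the flat end face of the handle's pommel, 16 mm above the table: the place to push (face 30 mm wide, 32 mm high).
- cup: Bystander: steel cup, 68 mm across, 75 mm high, right of the rest. Origin: centre of underside.
- stamp: Bystander: small turned wooden stamp, 52 mm across, 66 mm high, left of the rest. Origin: centre of underside.
- bowl_left: Bystander: mint-green bowl, 200 mm across, 75 mm high, far left. Origin: centre of underside.
- bowl_right: Bystander: mint-green bowl, 170 mm across, 65 mm high, far right. Origin: centre of underside.
- brush: Bystander: pastry brush lying on the table, near right. Origin: centre of underside.

How it is judged (in metres and radians):
On the way, in this order (a step that is already met when the one before it is completed fails the run):
1. the cover is held up by a finger before the mould goes in (value of joint cover above 0.25 rad and contact force between the fingers and cover above 0.3 N and x of mould_front in the frame of rest below 0.003 m), for 0.1 s.
2. the mould is pushed in under the cover while a finger still holds the cover up (value of joint cover above 0.25 rad and contact force between the fingers and cover above 0.3 N and x of mould_front in the frame of rest above 0.072 m), for 0.05 s.
At the end, for the whole second after the job is handed in: The mould lies flat in the rest, its front within 6 mm of the back stop, at rest, and the cover is shut over it (hinge under 0.04 rad) (x of mould in the frame of rest between 0.043 and 0.053 m and y of mould in the frame of rest between -0.052 and -0.032 m and height (world z) of mould below 0.004 m and value of joint cover below 0.04 rad and linear speed of mould below 0.01 m/s); the robot touches nothing.
It fails at once if the mould is lifted off the table or tipped (height (world z) of mould above 0.008 m or angle between mould's own z axis and vertical above 0.15 rad).
It fails at once if the cover comes down on the mould, or the mould is rammed against it (contact force between mould and cover above 3 N).
It fails at once if a bystander is moved by more than 30 mm (distance of any of cup, stamp, bowl_left, bowl_right, brush from where it was at the start of the episode above 0.03 m).
It also fails if it takes over 42 s, if anything falls off the work surface, if the arm or the gripper's body presses on something with over 40 N, if the wrist force passes 120 N, or if a joint passes its speed limit or range.

## Working session

There is one attempt and no reset: what is moved stays moved. The work goes in short steps, Python scripts to look and compute and a tool call to move; the robot and the scene stay as the last step left them, time stands still between calls to the robot, and variables do not carry over. Pictures are saved under pics/ and viewed, at most 10 in all, crops included, and the job is handed in when it is done.

Besides the shell and the picture viewer there is one more tool, called after ">>>" by a JSON object that holds its "method" and its "body". drive_tool: Moves the arm, as the interface text tells. Its arguments: {"type":"object","properties":{"deltas":{"type":"string"}},"required":["deltas"]}

```bash
mkdir -p pics; python3 - <<'E'
from rig import bot, imaging
import cv2,numpy as np
s=bot.read_state();print(s['time_s'],s['position'],s['tcp_rot'],s['opening'])
for n in ['scene','side']:
    im=imaging.capture(n);cv2.imwrite(f'pics/{n}0.png',im[:,:,::-1])
    m=imaging.camera_model(n);print(n,m)
E
```

```text
0.0 [0.22954134 0.58052726 0.22156768] [[-9.29850189e-01  3.67936586e-01 -1.13804403e-03]
 [ 3.67938166e-01  9.29848345e-01 -1.88731084e-03]
 [ 3.63797647e-04 -2.17364618e-03 -9.99997571e-01]] 1.0014579249636035
scene {'fx': 370.21924114404305, 'fy': 370.21924114404305, 'cx': 316.54038472419523, 'cy': 200.94012365500421, 'dist': array([-0.01625986,  0.        ,  0.        ,  0.        ,  0.        ]), 'T': array([[ 0.19740002,  0.57524811, -0.79380277,  1.43448366],
       [ 0.98006302, -0.13445058,  0.14628573, -0.16563496],
       [-0.02257665, -0.80685355, -0.59031995,  0.71690781],
       [ 0.        ,  0.        ,  0.        ,  1.        ]])}
side {'fx': 497.3754238177874, 'fy': 497.3754238177874, 'cx': 316.47593639856063, 'cy': 201.47995308906306, 'dist': array([0.0504554, 0.       , 0.       , 0.       , 0.       ]), 'T': array([[-0.88349616, -0.27439845,  0.37965778, -0.1964592 ],
       [-0.46799984,  0.55210606, -0.69003989,  1.34516612],
       [-0.02026549, -0.78732737, -0.61620201,  1.23717821],
       [ 0.        ,  0.        ,  0.        ,  1.        ]])}
```

View pics/scene0.png

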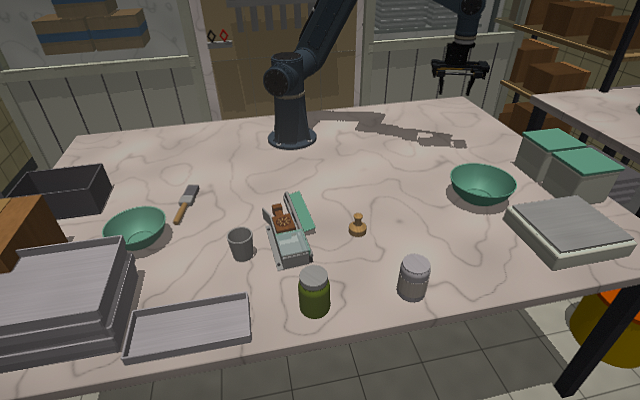

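View pics/side0.png

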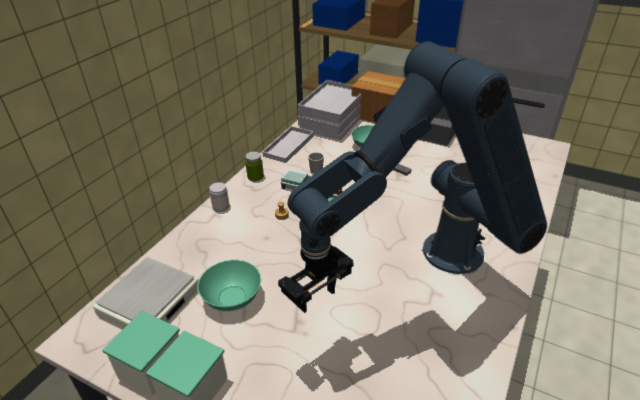

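The scene view shows the rest at about (288,230), with the mould at (283,217), the green bar at (300,212), the stamp at (357,225) and the cup at (240,243). I'll estimate these positions roughly, then move the wrist camera over the rest.

```bash
cat > h.py <<'E'
import numpy as np,cv2
def KD(m): return np.array([[m['fx'],0,m['cx']],[0,m['fy'],m['cy']],[0,0,1.]]),np.array(m['dist'])
def ray(m,uv,z):
    K,D=KD(m);p=cv2.undistortPoints(np.array(uv,float).reshape(-1,1,2),K,D)[:,0]
    T=np.array(m['T']);d=np.c_[p,np.ones(len(p))]@T[:3,:3].T;o=T[:3,3]
    return o+d*((z-o[2])/d[:,2])[:,None]
def proj(m,P):
    K,D=KD(m);W=np.linalg.inv(m['T']);return cv2.projectPoints(np.array(P,float).reshape(-1,1,3),cv2.Rodrigues(W[:3,:3])[0],W[:3,3],K,D)[0][:,0]
E
python3 - <<'E'
from rig import bot,imaging
from h import *
m=imaging.camera_model('scene')
print(ray(m,[(293,245),(300,212),(283,217),(357,233),(240,258)],0.02))
w=imaging.camera_model('wrist');s=bot.read_state();print(w['T'],w['fx'],np.array(s['tcp_rot']).T@(w['T'][:3,3]-s['position']))
im=cv2.imread('pics/scene0.png')[180:280,220:380];cv2.imwrite('pics/c0.png',cv2.resize(im,None,fx=5,fy=5,interpolation=cv2.INTER_CUBIC))
E
```

```text
[[ 0.68370932 -0.09650317  0.02      ]
 [ 0.54214166 -0.05375048  0.02      ]
 [ 0.55481717 -0.10788585  0.02      ]
 [ 0.67478064  0.08863228  0.02      ]
 [ 0.70247815 -0.24149504  0.02      ]]
[[ 0.36794075  0.89430913  0.25461891  0.15891969]
 [ 0.92984545 -0.35309404 -0.10349901  0.60917481]
 [-0.00265569  0.27483774 -0.96148696  0.38395577]
 [ 0.          0.          0.          1.        ]] 299.6873685848828 [ 0.07628733  0.00025516 -0.1622593 ]
```

View pics/c0.png

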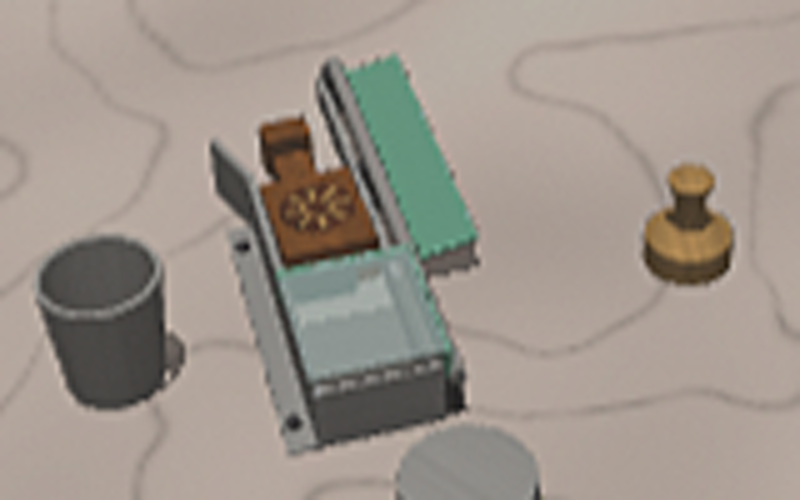

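Crop: the bar's left edge runs from about (300,191.6) to (315.6,227) in the full image. The mould lies in the lane with its pommel at (277,206).

```bash
python3 - <<'E'
from rig import bot,imaging
from h import *
m=imaging.camera_model('scene')
P=ray(m,[(220+400/5,180+58/5),(220+478/5,180+235/5)],0.028);print(P,np.degrees(np.arctan2(*(P[1]-P[0])[[1,0]])))
s=bot.read_state();print(np.degrees(np.arctan2(*np.array(s['tcp_rot'])[[1,0],1])))
E
```

```text
[[ 0.44507034 -0.03742071  0.028     ]
 [ 0.63192535 -0.02261637  0.028     ]] 4.530028013031343
68.41018547667741
```

>>> {"method": "drive_tool", "body": {"deltas": "87 20 -45 0 0.04; 87 40 -90 0 0.08; 87 60 -135 0 0.12; 87 80 -180 0 0.16; 87 100 -225 0 0.20; 87 120 -270 0 0.24; 87 140 -315 0 0.28; 87 160 -360 0 0.32; 87 180 -405 0 0.36; 87 200 -450 0 0.40; 87 220 -495 0 0.44; 87 240 -540 0 0.455"}}

```text
time_s: 1.3
position: [0.4701, 0.0392, 0.2224]
tcp_rot: [[-0.997, -0.079, -0.0], [-0.079, 0.997, 0.0], [0.0, 0.0, -1.0]]
force: [0.0, 0.7, -0.1]
opening: 1.001
grasp_force: 0.0
```

>>> {"method": "drive_tool", "body": {"deltas": "87 20 -40 0 0; 87 40 -80 0 0; 87 60 -120 0 0; 87 60 -120 0 0; 87 60 -120 0 0; 87 60 -120 0 0; 87 60 -120 0 0"}}

```text
time_s: 2.0
position: [0.5289, -0.0773, 0.2224]
tcp_rot: [[-0.997, -0.08, -0.001], [-0.08, 0.997, 0.001], [0.001, 0.001, -1.0]]
force: [-0.3, -0.5, -0.4]
opening: 1.001
grasp_force: 0.0
```

```bash
python3 - <<'E'
from rig import bot, imaging
from h import *
import json
s=bot.read_state();m=imaging.camera_model('wrist');im=imaging.capture('wrist')
print(s['time_s'],s['position'],s['force'],np.degrees(np.arctan2(*np.array(s['tcp_rot'])[[1,0],1])))
cv2.imwrite('pics/w1.png',im[:,:,::-1]);json.dump({k:np.array(v).tolist() for k,v in m.items()},open('w1.json','w'))
E
```

```text
2.0 [ 0.52889699 -0.07731004  0.22236688] [-0.27576218 -0.51649593 -0.41613827] 94.57478276053634
```

View pics/w1.png

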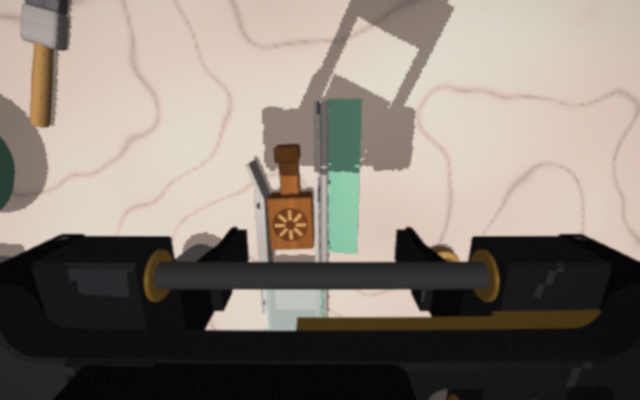

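The wrist view has the robot towards the top. The bar's corners are at about (328,99), (361,99), (359,252) and (330,252). The mould's block is at (270–314,193–248) and its pommel at (287,145–163). Next I'll fit the poses.

```bash
cat > fit.py <<'E'
import json
from h import *
from scipy.optimize import least_squares
m=json.load(open('w1.json'));im=cv2.imread('pics/w1.png')
hsv=cv2.cvtColor(im,cv2.COLOR_BGR2HSV);H,S,V=cv2.split(hsv)
roi=np.zeros(H.shape,np.uint8);roi[90:260,322:370]=1
g=((H>60)&(H<95)&(S>60)).astype(np.uint8)*roi
def quad(mask):
    c=max(cv2.findContours(mask,0,cv2.CHAIN_APPROX_NONE)[0],key=cv2.contourArea)
    h=cv2.convexHull(c)
    return cv2.minAreaRect(c),cv2.boxPoints(cv2.minAreaRect(c))
r,b=quad(g);print('bar',r,b.tolist())
def fitrect(mask,rows,edge):
    xs=[];
    for v in rows:
        u=np.where(mask[v])[0]
        if len(u): xs.append((u.min()-.5 if edge==0 else u.max()+.5,v))
    xs=np.array(xs);k=np.polyfit(xs[:,1],xs[:,0],1);return k
kl=fitrect(g,range(110,240),0);kr=fitrect(g,range(110,240),1)
cols=range(334,356);top=np.median([np.where(g[:,u])[0].min()-.5 for u in cols]);bot=np.median([np.where(g[:,u])[0].max()+.5 for u in cols])
C=np.array([[np.polyval(kl,top),top],[np.polyval(kr,top),top],[np.polyval(kr,bot),bot],[np.polyval(kl,bot),bot]]);print(C.round(1).tolist())
c,s=np.cos(.2),np.sin(.2)
B=np.array([[x,27+e*20*c,24+e*20*s] for x,e in [(-215,-1),(-215,1),(-20,1),(-20,-1)]])/1e3
def tr(p,B):
    a=p[2];R=np.array([[np.cos(a),-np.sin(a),0],[np.sin(a),np.cos(a),0],[0,0,1]]);return B@R.T+[p[0],p[1],0]
f=least_squares(lambda p:(proj(m,tr(p,B))-C).ravel(),[.66,-.07,.08]);p=f.x
print('rest',p[:2],np.degrees(p[2]),f.fun.round(1))
# mould
roi[:]=0;roi[138:256,262:322]=1
w=((H<16)&(S>110)&(V<200)).astype(np.uint8)*roi
def inv(P):
    a=p[2];d=P[:,:2]-p[:2];return np.c_[d@[np.cos(a),np.sin(a)],d@[-np.sin(a),np.cos(a)]]
for v in (150,156,160,170,180,200,210,220,230,240,246):
    u=np.where(w[v])[0]
    if len(u): 
        z=.032 if v<166 else .034 if v>192 else .02
        print(v,u.min(),u.max(),(inv(ray(m,[(u.min()-.5,v),(u.max()+.5,v)],z))*1e3).round(1).tolist())
for u in (282,287,292): 
    v=np.where(w[:,u])[0];print(u,v.min(),v.max(),(inv(ray(m,[(u,v.min()-.5)],.032))*1e3).round(1),(inv(ray(m,[(u,v.max()+.5)],.034))*1e3).round(1))
o=cv2.drawContours(im.copy(),[np.rint(proj(m,tr(p,B))).astype(int)],-1,(0,0,255),1)
lane=np.array([[-100,-72,40],[-100,-12,22],[0,-12,22],[0,-72,40]])/1e3
o=cv2.drawContours(o,[np.rint(proj(m,tr(p,lane))).astype(int)],-1,(255,0,0),1)
o=cv2.drawContours(o,cv2.findContours(w,0,2)[0],-1,(0,255,0),1)
cv2.imwrite('pics/f1.png',cv2.resize(o[80:280,220:400],None,fx=3,fy=3,interpolation=0))
E
python3 fit.py
```

```text
bar ((343.31732177734375, 175.82769775390625), (31.044347763061523, 152.14149475097656), 0.9240454435348511) [[326.5704040527344, 251.6382293701172], [329.0239562988281, 99.51651763916016], [360.0642395019531, 100.01716613769531], [357.6106872558594, 252.13888549804688]]
[[328.5, 99.5], [360.1, 99.5], [355.5, 251.5], [328.4, 251.5]]
rest [ 0.65298944 -0.06624899] 4.947708298425994 [-1.6 -0.9  1.4 -1.4  1.6  2.9 -1.4  0.3]
150 274 298 [[-157.4, -55.5], [-157.2, -26.1]]
156 275 298 [[-150.3, -54.6], [-150.1, -26.3]]
160 275 297 [[-145.6, -54.9], [-145.4, -27.6]]
170 280 297 [[-131.3, -51.2], [-131.1, -28.9]]
180 281 298 [[-118.6, -50.5], [-118.5, -28.1]]
200 267 311 [[-96.9, -66.7], [-96.5, -11.8]]
210 267 311 [[-84.0, -67.5], [-83.7, -12.0]]
220 268 312 [[-70.9, -67.0], [-70.6, -10.9]]
230 269 312 [[-57.5, -66.5], [-57.2, -11.1]]
240 270 312 [[-43.9, -65.9], [-43.6, -11.3]]
246 270 312 [[-35.6, -66.4], [-35.2, -11.4]]
282 146 248 [[-162.6  -45.3]] [[-32.  -50.6]]
287 145 248 [[-163.7  -39.4]] [[-31.9 -44.2]]
292 145 248 [[-163.6  -33.6]] [[-31.9 -37.7]]
```

View pics/f1.png

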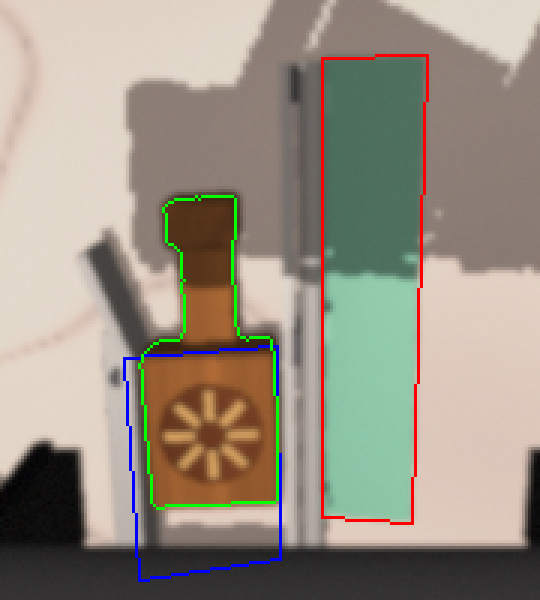

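The bar outline fits. In the rest frame the mould's end face is near x = -163.5, pommel centre y ≈ -41, and its front is near -32. The plan is a 60 mm opening with the tool midpoint at rest (-185,-4), so the right finger sits behind the pommel and the left finger over the bar. I'll move above that point first.

>>> {"method": "drive_tool", "body": {"deltas": "60 -30 -3 -40 0.01; 60 -60 -7 -80 0.01; 60 -60 -7 -120 0.01; 60 -60 -7 -160 0.01; 60 -60 -7 -160 0.01; 60 -60 -7 -160 0.01; 60 -60 -7 -160 0.01; 60 -60 -7 -160 0.01; 60 -60 -7 -160 0.01"}}

```text
time_s: 2.95
position: [0.4711, -0.0862, 0.0644]
tcp_rot: [[-0.996, -0.088, 0.004], [-0.088, 0.996, -0.002], [-0.004, -0.002, -1.0]]
force: [-0.4, -0.0, -0.6]
opening: 0.689
grasp_force: 0.0
```

```bash
cat > look.py <<'E'
import sys
from rig import bot, imaging
from h import *
n=sys.argv[1]
s=bot.read_state();print(s['time_s'],np.round(s['position'],4),np.round(s['force'],1),s['opening'],np.degrees(np.arctan2(*np.array(s['tcp_rot'])[[1,0],1])))
a=np.radians(4.95);d=np.array(s['position'][:2])-[.6530,-.0662]
print('tcp in rest mm',1e3*(d@[np.cos(a),np.sin(a)]),1e3*(d@[-np.sin(a),np.cos(a)]))
w=imaging.capture('wrist')[60:260,200:440];sc=imaging.capture('scene')[150:270,215:359]
w=cv2.resize(w,(600,500),interpolation=2)[:,:,::-1];sc=cv2.resize(sc,(600,500),interpolation=2)[:,:,::-1]
cv2.imwrite(f'pics/{n}.png',cv2.resize(np.hstack([w,sc]),(800,333),interpolation=3))
E
python3 look.py a1
```

```text
2.95 [ 0.4711 -0.0862  0.0644] [-0.4 -0.  -0.6] 0.68905848804064 95.07467281320783
tcp in rest mm -182.93464114708692 -4.219586819493339
```

View pics/a1.png

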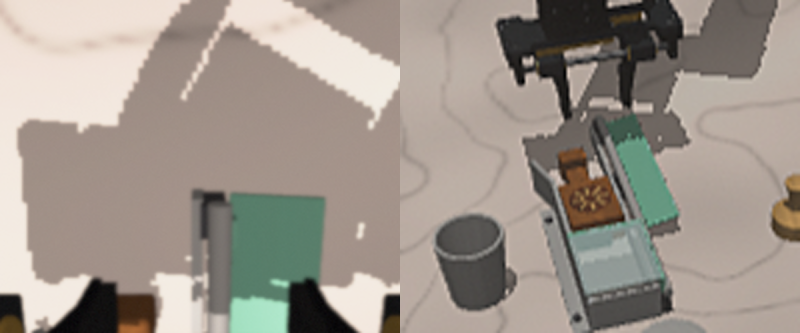

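Wrist: the bar's near edge is in view and the right finger lines up with the pommel. Scene: both fingers hang behind the pommel and over the bar. I'll lower gently.

>>> {"method": "drive_tool", "body": {"deltas": "60 0 0 -10 0; 60 0 0 -20 0; 60 0 0 -30 0; 60 0 0 -30 0; 60 0 0 -30 0; 60 0 0 -30 0"}}

```text
time_s: 3.65
position: [0.4699, -0.0859, 0.0324]
tcp_rot: [[-0.996, -0.088, -0.0], [-0.088, 0.996, 0.0], [0.0, 0.0, -1.0]]
force: [0.2, -0.3, -0.4]
opening: 0.684
grasp_force: 0.0
```

>>> {"method": "drive_tool", "body": {"deltas": "60 0 0 -4 0; 60 0 0 -8 0; 60 0 0 -12 0; 60 0 0 -16 0; 60 0 0 -19 0; 60 0 0 -19 0; 60 0 0 -19 0; 60 0 0 -19 0"}}

```text
time_s: 4.45
position: [0.4708, -0.0863, 0.0138]
tcp_rot: [[-0.996, -0.088, 0.002], [-0.088, 0.996, -0.001], [-0.002, -0.001, -1.0]]
force: [0.6, -1.6, 5.4]
opening: 0.694
grasp_force: 2.3
```

```bash
python3 look.py a2
```

```text
4.45 [ 0.4708 -0.0863  0.0138] [ 0.6 -1.6  5.4] 0.6940289101725877 95.03737166082675
tcp in rest mm -183.27999698735823 -4.2659776565713114
```

View pics/a2.png

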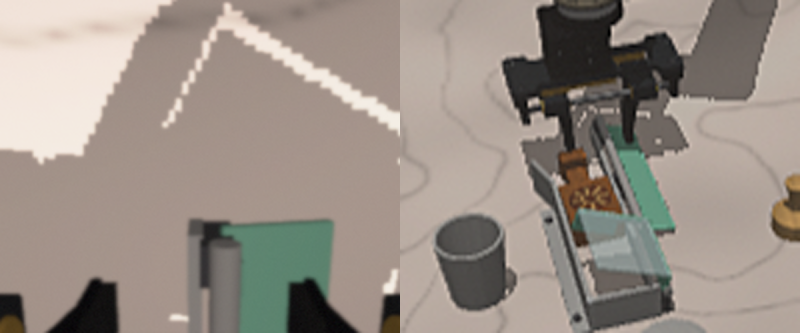

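Scene: the bar is down, the cover is raised and the mould hasn't moved. The force is about 5 N at z = 13.8 mm, so the cover is at about 0.38 rad. Now I'll push along the lane while holding the bar down.

>>> {"method": "drive_tool", "body": {"deltas": "60 3 0.3 -1 0; 60 8 0.7 -1 0; 60 13 1.1 -1 0; 60 18 1.6 -1 0; 60 23 2 -1 0; 60 28 2.4 -1 0; 60 33 2.9 -1 0; 60 38 3.3 -1 0; 60 43 3.8 -1 0; 60 43 3.8 -1 0; 60 43 3.8 -1 0"}}

```text
time_s: 5.65
position: [0.5145, -0.0822, 0.0128]
tcp_rot: [[-0.996, -0.088, 0.003], [-0.088, 0.996, -0.001], [-0.003, -0.001, -1.0]]
force: [1.0, 2.5, 2.4]
opening: 0.688
grasp_force: 1.2
```

```bash
python3 look.py a3
```

```text
5.65 [ 0.5145 -0.0822  0.0128] [1.  2.5 2.4] 0.6875786241290301 95.02310364995904
tcp in rest mm -139.3695309445411 -4.029357527090679
```

View pics/a3.png

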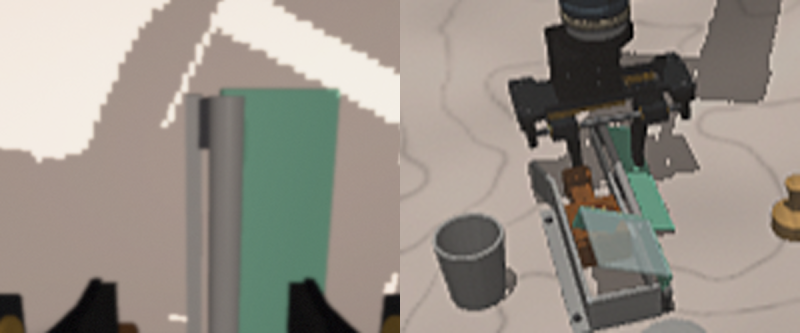

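Scene: the cover is still up, and the block's front is just at the mouth with no sign of jamming. I'll keep pushing.

>>> {"method": "drive_tool", "body": {"deltas": "60 5 0.4 0 0; 60 10 0.9 0 0; 60 15 1.3 0 0; 60 20 1.7 0 0; 60 25 2.2 0 0; 60 30 2.6 0 0; 60 30 2.6 0 0"}}

```text
time_s: 6.45
position: [0.5424, -0.0793, 0.0125]
tcp_rot: [[-0.996, -0.088, -0.002], [-0.088, 0.996, 0.0], [0.002, 0.001, -1.0]]
force: [-2.1, 1.4, 3.2]
opening: 0.687
grasp_force: 2.0
```

>>> {"method": "drive_tool", "body": {"deltas": "60 5 0.4 0 0; 60 10 0.9 0 0; 60 15 1.3 0 0; 60 20 1.7 0 0; 60 25 2.2 0 0; 60 30 2.6 0 0; 60 35 3 0 0; 60 40 3.5 0 0; 60 40 3.5 0 0"}}

```text
time_s: 7.35
position: [0.5846, -0.076, 0.0127]
tcp_rot: [[-0.996, -0.088, 0.003], [-0.088, 0.996, -0.0], [-0.003, -0.001, -1.0]]
force: [-1.4, 1.9, 3.1]
opening: 0.688
grasp_force: 1.4
```

```bash
python3 look.py a4
```

```text
7.35 [ 0.5846 -0.076   0.0127] [-1.4  1.9  3.1] 0.6882571325810272 95.04688320949165
tcp in rest mm -69.03164581272037 -3.859690779788552
```

View pics/a4.png

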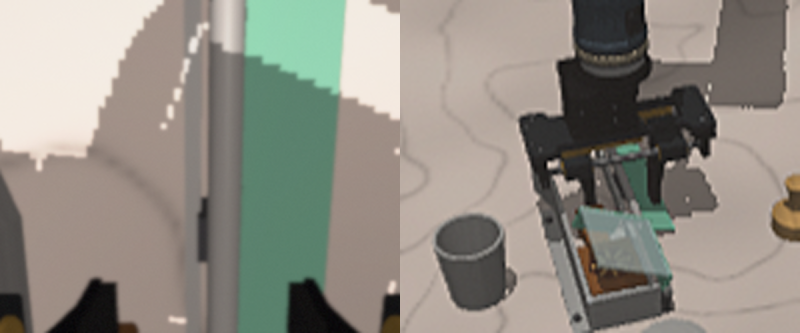

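Scene: the block is under the raised cover, roughly 11 mm short of the stop. I'll close that gap in small steps and watch the force.

>>> {"method": "drive_tool", "body": {"deltas": "60 2 0.2 0 0; 60 4 0.4 0 0; 60 6 0.6 0 0; 60 8 0.7 0 0; 60 9 0.8 0 0; 60 9 0.8 0 0; 60 9 0.8 0 0"}}

```text
time_s: 8.15
position: [0.5908, -0.0751, 0.0126]
tcp_rot: [[-0.996, -0.088, -0.002], [-0.088, 0.996, 0.0], [0.002, 0.001, -1.0]]
force: [-4.8, 0.8, 4.7]
opening: 0.688
grasp_force: 2.9
```

>>> {"method": "drive_tool", "body": {"deltas": "60 1 0.1 0 0; 60 2 0.2 0 0; 60 2 0.2 0 0; 60 2 0.2 0 0"}}

```text
time_s: 8.55
position: [0.5931, -0.0749, 0.0125]
tcp_rot: [[-0.996, -0.088, -0.002], [-0.088, 0.996, 0.0], [0.002, 0.0, -1.0]]
force: [-4.2, 0.3, 4.0]
opening: 0.692
grasp_force: 3.0
```

>>> {"method": "drive_tool", "body": {"deltas": "60 1 0.1 0 0; 60 2 0.2 0 0; 60 2 0.2 0 0; 60 2 0.2 0 0"}}

```text
time_s: 8.95
position: [0.5946, -0.0747, 0.0125]
tcp_rot: [[-0.996, -0.088, -0.003], [-0.088, 0.996, 0.0], [0.003, 0.001, -1.0]]
force: [-6.3, -0.5, 5.5]
opening: 0.691
grasp_force: 3.7
```

>>> {"method": "drive_tool", "body": {"deltas": "60 1 0.1 0 0; 60 2 0.2 0 0; 60 2 0.2 0 0; 60 2 0.2 0 0"}}

```text
time_s: 9.35
position: [0.5946, -0.0746, 0.0126]
tcp_rot: [[-0.996, -0.088, -0.007], [-0.088, 0.996, 0.001], [0.007, 0.001, -1.0]]
force: [-10.4, -1.7, 8.7]
opening: 0.689
grasp_force: 5.4
```

The TCP has stopped and the force is climbing, so the mould is home. I'll back off from the pommel first, keeping the bar down, then rise slowly.

>>> {"method": "drive_tool", "body": {"deltas": "60 -4 -0.4 0 0; 60 -8 -0.7 0 0; 60 -12 -1 0 0; 60 -16 -1.4 0 0; 60 -16 -1.4 0 0; 60 -16 -1.4 0 0"}}

```text
time_s: 9.95
position: [0.5828, -0.0765, 0.0129]
tcp_rot: [[-0.996, -0.088, 0.002], [-0.088, 0.996, -0.001], [-0.002, -0.001, -1.0]]
force: [3.1, -0.4, 2.6]
opening: 0.689
grasp_force: 1.9
```

>>> {"method": "drive_tool", "body": {"deltas": "60 0 0 2 0; 60 0 0 4 0; 60 0 0 6 0; 60 0 0 8 0; 60 0 0 10 0; 60 0 0 12 0; 60 0 0 14 0; 60 0 0 16 0; 60 0 0 18 0; 60 0 0 20 0; 60 0 0 25 0; 60 0 0 30 0"}}

```text
time_s: 11.15
position: [0.5819, -0.076, 0.0429]
tcp_rot: [[-0.996, -0.088, -0.0], [-0.088, 0.996, 0.0], [0.0, 0.0, -1.0]]
force: [0.9, 0.5, 0.3]
opening: 0.686
grasp_force: 0.0
```

>>> {"method": "drive_tool", "body": {"deltas": "60 -10 0 20 0; 60 -25 0 45 0; 60 -45 0 80 0; 60 -70 0 120 0; 60 -90 0 150 0; 60 -90 0 150 0; 60 -90 0 150 0; 60 -90 0 150 0"}}

```text
time_s: 11.95
position: [0.4922, -0.0759, 0.1918]
tcp_rot: [[-0.996, -0.088, -0.001], [-0.088, 0.996, 0.0], [0.0, 0.0, -1.0]]
force: [-0.5, -0.5, -0.2]
opening: 0.689
grasp_force: 0.0
```

```bash
python3 look.py a5
```

```text
11.95 [ 0.4922 -0.0759  0.1918] [-0.5 -0.5 -0.2] 0.6886455499067682 95.05442288601532
tcp in rest mm -161.0773682805589 4.170052547839538
```

View pics/a5.png

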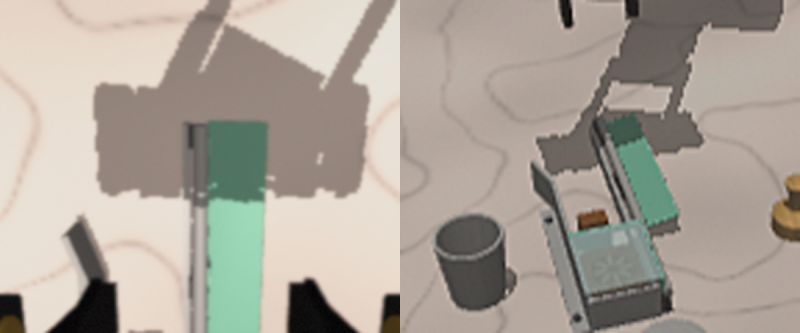

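The cover is shut over the mould, with only the pommel sticking out of the mouth. The fingers are clear, and the cup and stamp haven't moved.

```bash
python3 -c "
from rig import bot
print(bot.hand_in())"
```

```text
the job is handed in; nothing more can be done
None
```

I pushed the mould home against the back stop with the bar held down, and the last picture shows the cover shut over it and the fingers clear. The job is handed in at about 12 s of robot time, and no verdict was returned.

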